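# Seat the spice mill's cover plate with four lever nuts

### The job

Tighten the four lever nuts on the spice mill so that its cover plate seats evenly: swing each lever clockwise (seen from above) about half a turn until it meets its stop. Work crosswise, finishing each nut before you start another: any nut first, then the one diagonally opposite, then one of the other two, then the last. Leave the grinder, bottles and bowl where they stand.

Things in the scene. Friction and masses are not known exactly. Their poses are not given: they have to be found in the camera images.
- mill: Spice mill bolted to the shelf: square aluminium housing 170 x 170 mm, 60 mm high, on a 210 mm square foot flange 8 mm thick; low outlet spout on its -x side, low crank (under 50 mm high) on its +x side. Origin: centre of its underside, z up. On top a square steel cover plate, 180 x 180 x 10 mm, carries four clamp-lever nuts with vertical axes at x = +-62 mm, y = +-62 mm in this frame.
- plate_center (a point): Centre of the cover plate's underside. Untightened it floats about 4 mm above the housing (underside 64, top 74 mm above the shelf); each nut draws its corner down; with all four tight it lies flat (underside 60, top 70 mm). A round boss (44 mm across, 12 mm high) stands in its middle.
- mill_top (a point): Centre of the housing's upper face, 60 mm above the shelf, on which the plate seats.
- nut0 (a joint): Turn (rad) of the lever nut at the +x +y corner (mill frame); diagonal partner: nut2. Grows clockwise seen from above (tightening). At 0 its lever points 135 deg counter-clockwise from the mill's +x; it starts at 0 to 0.3 and swings round outside the plate to a hard stop at pi, fully tight. Dry friction about 0.15 N m; stays where left.
- nut0_lever (a point): Point on nut0's black lever arm, 40 mm from its axis, at mid width and height (94 mm above the shelf; up to 4 mm lower as the plate comes down). Arm 14 mm wide, 16 mm high, round end 63 mm from the axis; point x points outward along the arm. Hub 28 mm across, top 107 mm, its stud 119 mm above the shelf. A 24 mm high lug on the plate near the hub, within 31 mm of the axis, marks the stop.
- nut1 (a joint): Turn (rad) of the lever nut at the -x +y corner (mill frame); diagonal partner: nut3. Grows clockwise seen from above (tightening). At 0 its lever points 225 deg counter-clockwise from the mill's +x; it starts at 0 to 0.3 and swings round outside the plate to a hard stop at pi, fully tight. Dry friction about 0.15 N m; stays where left.
- nut1_lever (a point): Point on nut1's black lever arm, 40 mm from its axis, at mid width and height (94 mm above the shelf; up to 4 mm lower as the plate comes down). Arm 14 mm wide, 16 mm high, round end 63 mm from the axis; point x points outward along the arm. Hub 28 mm across, top 107 mm, its stud 119 mm above the shelf. A 24 mm high lug on the plate near the hub, within 31 mm of the axis, marks the stop.
- nut2 (a joint): Turn (rad) of the lever nut at the -x -y corner (mill frame); diagonal partner: nut0. Grows clockwise seen from above (tightening). At 0 its lever points 315 deg counter-clockwise from the mill's +x; it starts at 0 to 0.3 and swings round outside the plate to a hard stop at pi, fully tight. Dry friction about 0.15 N m; stays where left.
- nut2_lever (a point): Point on nut2's black lever arm, 40 mm from its axis, at mid width and height (94 mm above the shelf; up to 4 mm lower as the plate comes down). Arm 14 mm wide, 16 mm high, round end 63 mm from the axis; point x points outward along the arm. Hub 28 mm across, top 107 mm, its stud 119 mm above the shelf. A 24 mm high lug on the plate near the hub, within 31 mm of the axis, marks the stop.
- nut3 (a joint): Turn (rad) of the lever nut at the +x -y corner (mill frame); diagonal partner: nut1. Grows clockwise seen from above (tightening). At 0 its lever points 45 deg counter-clockwise from the mill's +x; it starts at 0 to 0.3 and swings round outside the plate to a hard stop at pi, fully tight. Dry friction about 0.15 N m; stays where left.
- nut3_lever (a point): Point on nut3's black lever arm, 40 mm from its axis, at mid width and height (94 mm above the shelf; up to 4 mm lower as the plate comes down). Arm 14 mm wide, 16 mm high, round end 63 mm from the axis; point x points outward along the arm. Hub 28 mm across, top 107 mm, its stud 119 mm above the shelf. A 24 mm high lug on the plate near the hub, within 31 mm of the axis, marks the stop.
- grinder: Aluminium pepper grinder, 54 mm across, 165 mm high, standing left of the mill; a bystander. Origin at the centre of its underside.
- bottle_a: Amber glass bottle, 54 mm across, 130 mm high, standing left of the mill; a bystander. Origin at the centre of its underside.
- bottle_b: Amber glass bottle, 54 mm across, 130 mm high, standing right of the mill; a bystander. Origin at the centre of its underside.
- bowl: Green pinch bowl, 90 mm across, 45 mm high, standing right of the mill; a bystander. Origin at the centre of its underside.

How it is judged:
By the outcome, as a careful person would: the job done as asked, in the order asked, and still so for the second after the job is handed in, with the robot touching nothing.
It also fails if it takes over 67 s, if anything falls off the work surface, if the arm or the gripper's body presses on something with over 40 N, if the wrist force passes 120 N, or if a joint passes its speed limit or range.

### The arm

A 6-joint arm with a two-finger parallel gripper is mounted at the origin on the work surface. World frame = base frame: x ahead of the robot, y to its left, z up, the work surface at z = 0. Lengths are in m, angles in rad, forces in N, time in s.
With the tool pointing down it reaches from about 0.375 to 0.925 m from the base axis. Payload 5.7 kg.
Tool frame: the origin (TCP) lies at the very end of the fingers, on their centre line; the grasp point (between the pads) lies 19 mm behind it; z points along the fingers, y is the line along which they close (so a half turn about z gives the same grasp; the last joint's range is limited). The gripper opens to 88 mm and grips with 3 to 60 N. Pads are 20 mm wide; open, the fingers measure 115 mm over their backs; the gripper's body (75 mm by 178 mm) begins 61 mm behind the grasp point.
Start: joints at [1.039, 0.359, 1.51, -0, 1.272, -0.115], TCP at [0.243, 0.549, 0.223] pointing down, gripper open.
Joint ranges: [-2.97, 2.97], [-1.01, 2.36], [0.21, 2.38], [-0.96, 4.11], [0.2, 2.71], [-2.98, 2.98]. Speed limits (rad/s): [2.39, 2.39, 3.14, 3.14, 3.14, 3.14].

### API

Orientations are given as a 3x3 rotation matrix whose columns are the frame's x, y, z axes.
In Python, from workcell import bot, cams, trace, spot_point gives the robot as it stands.
- The arm moves only by the tool move_arm, never from a script. Its argument "deltas" is a list of rows, each a list of 3 entries, a list of its own where there are three numbers: the shift along the tool's x, y, z normalised to -1 to 1, where 1 is 500 mm, then the turn about the tool's z normalised to -1 to 1, where 1 is 90 degrees, then the opening, from 0 (shut) to 1 (fully open). In form: [[[tx, ty, tz], spin, jaw], ...]. A call has 1 to 8 rows; each row is the pose to reach, as a shift and turn from the pose commanded when the call began, along the tool's axes at that moment; what a row does not reach only later rows make up. A row lasts 1/12 s, in which the tool goes at most 41.7 mm and 7.16 degrees, less where a joint would pass 70% of its speed; a pose out of reach is approached as far as the arm can. A call with a number of a shift or a turn outside -1 to 1 is refused whole. A call with a gripper value outside its range is refused whole. The fingers move at their own pace and stop on an object; "force" is the grip in N (left out, the last holds). Time passes only in rows, so rows that repeat a pose let the fingers close. It gives the time, the measured TCP pose, the force, the opening and the grip force at its end, in the units of the state.
- bot.get_obs(): the state, without advancing time (a new reading comes with each control period).
- cams.snapshot(name): name is "side" or "top"; returns (picture, depth): 384x512x3 uint8, red, green, blue; 384x512 float32, m along the optical axis (not along the pixel's ray), 0 where there is no reading.
- cams.camera_info(name): a dict with "fov_y" (degrees; the focal length in pixels is half the picture's height over the tangent of half this angle, whatever the lens; pixels are square), "cx", "cy" (the principal point, pixels), "R" (3x3) and "t" (3): a world point X has camera coordinates R X + t. Camera axes: x right, y down, z forward; pixel columns grow to the right and rows downward; lengths in m; the calibration is good to about 2 mm. A picture is of the moment at which its call begins. camera_info takes no time and is no camera call.
- bot.sign_off(): hands the job in; it is judged then, once.
Trained networks look in the newest picture that a camera, given by its name, has taken for a name from the list of things; names that differ only in an ending like _2 or _b are one class to them, and where a whole thing is asked for, a point or a joint stands for the part that bears it (a point fixed in the world has none). Each returns a list of dicts, best first, with "p" (0 to 1); they miss things now and then, are a little off and sometimes report something else, mostly with a low value. They report only what shows in the picture. A call takes as long as a camera call.
- trace(name, camera): "pixels" (384x512 bool, what is visible of it) and "rect" ([centre column, centre row, width, height] in pixels, round what is visible of it).
- spot_point(name, camera): "location" ([column, row] in pixels: a listed point, or the origin of a listed thing).
The state is a dict: "clock": time; "qpos": joint angles; "joint_vel": joint speeds; "joint_efforts": joint torques, N m; "tcp_pos": TCP position; "tcp_rot": TCP orientation; "ft_force": force on the tool from outside, world axes, zero at the start; "wrist_torque": the same for the moment, N m; "width": opening from 0.0 (shut) to 1.0 (fully open); "finger_force": force on a finger pad.
Only numpy, scipy, OpenCV 4.12 (cv2) and the standard library are available. Lean on these libraries where they do the work, as an engineer would, in place of code of your own. Each camera call takes 0.05 s, during which the arm holds its last target. There are 200 camera calls.

## Working session

There is one attempt and no reset: what is moved stays moved. The work goes in short steps, Python scripts to look and compute and a tool call to move; the robot and the scene stay as the last step left them, time stands still between calls to the robot, and variables do not carry over. Pictures are saved under pics/ and viewed, at most 10 in all, crops included, and the job is handed in when it is done.

Besides the shell and the picture viewer there is one more tool, called as a command line: name --argument value ..., lists and objects as JSON in quotes. move_arm: Moves the arm, as the interface text tells. Its arguments: {"type":"object","properties":{"deltas":{"type":"array","items":{"type":"array"}},"force":{"type":"number"}},"required":["deltas"]}

```bash
mkdir -p pics; ls
cat > h.py <<'E'
import numpy as np, cv2
from workcell import bot, cams, trace, spot_point
def K(n):
    i=cams.camera_info(n); f=192/np.tan(np.radians(i["fov_y"])/2); return f,i["cx"],i["cy"],np.array(i["R"]),np.array(i["t"])
def ray_z(n,px,z):
    f,cx,cy,R,t=K(n); d=R.T@np.array([(px[0]-cx)/f,(px[1]-cy)/f,1]); c=-R.T@t
    return c+d*(z-c[2])/d[2]
def proj(n,X):
    f,cx,cy,R,t=K(n); p=R@np.array(X)+t; return np.array([cx+f*p[0]/p[2],cy+f*p[1]/p[2]])
E
python3 - <<'E'
from h import *
ims=[]
for n in("top","side"):
    p,d=cams.snapshot(n); cv2.imwrite(f"pics/{n}0.png",p[:,:,::-1]); i=cams.camera_info(n); print(n,i["fov_y"],np.round(-np.array(i["R"]).T@np.array(i["t"]),3), i.keys())
    for th,z in [("plate_center",.064),("mill_top",.06)]+[(f"nut{k}_lever",.094) for k in range(4)]+[("grinder",0),("bottle_a",0),("bottle_b",0),("bowl",0)]:
        for r in spot_point(th,n)[:2]: print(th,round(r["p"],2),np.round(r["location"]),np.round(ray_z(n,r["location"],z),3))
o=bot.get_obs(); print(o["clock"],o["tcp_pos"],np.round(o["tcp_rot"],3))
E
```

```text
pics
top 50.75791862772202 [ 0.336 -0.005  1.392] dict_keys(['fov_y', 'cx', 'cy', 'R', 't'])
plate_center 0.97 [254. 180.] [ 0.553 -0.008  0.064]
mill_top 0.88 [251. 185.] [ 0.537 -0.001  0.06 ]
nut0_lever 0.67 [222. 181.] [0.541 0.095 0.094]
nut1_lever 0.4 [259. 217.] [ 0.428 -0.027  0.094]
nut2_lever 0.57 [286. 179.] [ 0.553 -0.112  0.094]
nut3_lever 0.75 [220. 182.] [0.539 0.101 0.094]
nut3_lever 0.54 [253. 147.] [ 0.658 -0.004  0.094]
grinder 0.75 [116. 175.] [0.568 0.473 0.   ]
bottle_a 0.92 [114. 211.] [0.444 0.468 0.   ]
bottle_a 0.55 [365. 163.] [ 0.634 -0.399  0.   ]
bottle_b 0.92 [114. 211.] [0.444 0.468 0.   ]
bottle_b 0.55 [365. 163.] [ 0.634 -0.399  0.   ]
bowl 0.86 [369. 217.] [ 0.444 -0.408  0.   ]
side 48.916264124528624 [ 0.497 -1.209  0.824] dict_keys(['fov_y', 'cx', 'cy', 'R', 't'])
plate_center 0.89 [267. 206.] [0.553 0.002 0.064]
mill_top 0.57 [268. 208.] [ 0.559 -0.003  0.06 ]
nut0_lever 0.43 [260. 188.] [0.531 0.074 0.094]
nut1_lever 0.59 [234. 201.] [ 0.442 -0.014  0.094]
nut2_lever 0.49 [267. 218.] [ 0.55  -0.114  0.094]
nut3_lever 0.6 [299. 203.] [ 0.657 -0.021  0.094]
grinder 0.63 [267. 160.] [0.568 0.492 0.   ]
grinder 0.18 [270. 218.] [0.567 0.024 0.   ]
bottle_a 0.94 [300. 309.] [ 0.63  -0.405  0.   ]
bottle_a 0.52 [242. 160.] [0.456 0.49  0.   ]
bottle_b 0.94 [300. 309.] [ 0.63  -0.405  0.   ]
bottle_b 0.52 [242. 160.] [0.456 0.49  0.   ]
bowl 0.96 [228. 307.] [ 0.44  -0.399  0.   ]
1.1 [0.24287693 0.54860016 0.22263377] [[-0.914  0.405 -0.   ]
 [ 0.405  0.914 -0.   ]
 [ 0.    -0.    -1.   ]]
```

Run:
```python
import cv2,numpy as np
a=cv2.imread("pics/top0.png")[115:255,180:330]; b=cv2.imread("pics/side0.png")[150:260,195:345]
a=cv2.resize(a,None,fx=4,fy=4,interpolation=2); b=cv2.resize(b,None,fx=4,fy=4,interpolation=2)
cv2.imwrite("pics/t0c.png",a);cv2.imwrite("pics/s0c.png",b)
```

```text
(no output)
```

View pics/top0.png

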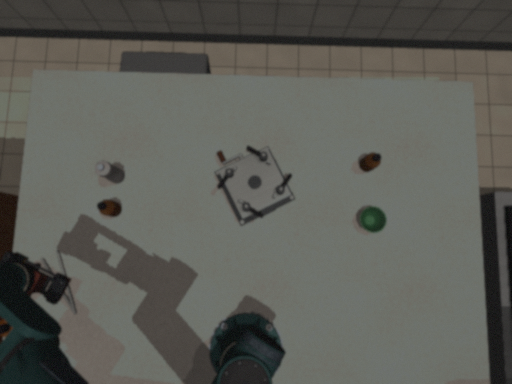

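View pics/t0c.png

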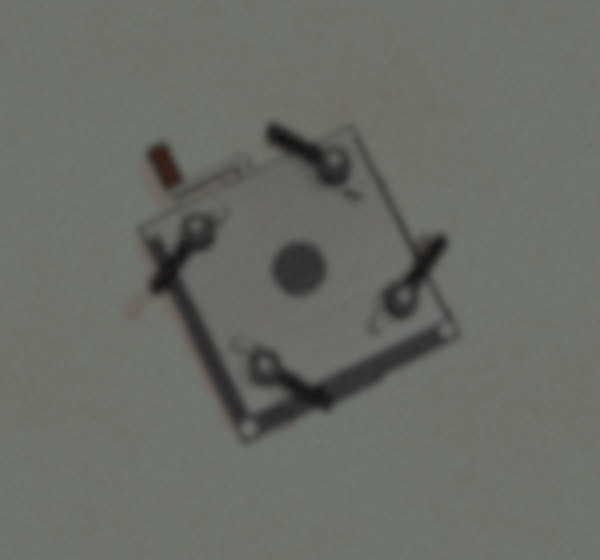

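View pics/s0c.png

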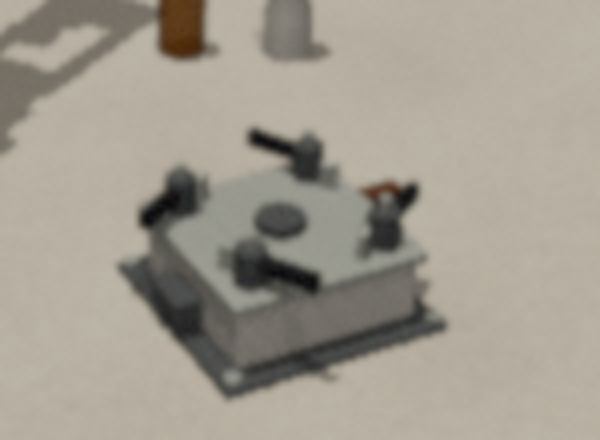

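Run:
```python
from h import *
T=lambda x,y:((x+.5)/4-.5+180,(y+.5)/4-.5+115)
S=lambda x,y:((x+.5)/4-.5+195,(y+.5)/4-.5+150)
boss=ray_z("top",T(299,269),.086); print("boss top/side",boss,ray_z("side",S(280,217),.086))
loc=np.array([[62,62],[-62,62],[-62,-62],[62,-62]])/1000
hub=np.array([ray_z("top",T(*p),.108)[:2] for p in[(198,232),(263,367),(401,300),(333,165)]])
shub=np.array([ray_z("side",S(*p),.113)[:2] for p in[(309,142),(181,173),(248,244),(387,205)]])
for h in(hub,shub):
    c=h.mean(0); z=((h-c)@[1,1j]); w=loc@[1,1j]; a=np.angle((z*w.conj()).sum()); s=abs((z*w.conj()).sum())/(abs(w)**2).sum()
    print("centre",c.round(4),"yaw",np.degrees(a).round(2),"scale",s.round(3),"res mm",(abs(z-s*w*np.exp(1j*a))*1000).round(1))
```

```text
boss top/side [ 0.54308657 -0.01068269  0.086     ] [ 0.5447462  -0.01792118  0.086     ]
centre [ 0.5424 -0.0103] yaw 27.65 scale 0.986 res mm [0.9 0.6 0.1 0.7]
centre [ 0.5451 -0.0187] yaw 27.95 scale 0.99 res mm [2.5 0.2 2.6 3.6]
```

Run:
```python
from h import *
for n,(c,r) in(("top",(254,182)),("side",(265,205))):
    p,d=cams.snapshot(n); f,cx,cy,R,t=K(n)
    v,u=np.mgrid[0:384,0:512]
    X=np.stack([(u-cx)/f*d,(v-cy)/f*d,d],-1)-t; X=X@R   # R.T@(x-t)
    m=(abs(u-254 if n=="top" else u-265)<45)&(abs(v-c*0-r)<45)&(d>0)
    z=X[...,2]
    fl=X[(d>0)&(abs(u-c)<60)&(abs(v-r)<60)]; print(n,"floor z",np.median(fl[abs(fl[:,2])<.03][:,2]), cx,cy)
    pl=X[m&(z>.065)&(z<.082)]; print("plate",len(pl),np.median(pl,0), cv2.minAreaRect(pl[:,:2].astype(np.float32)*1000))
    g=p.mean(-1); b=m&(abs(u-c)<9)&(abs(v-r)<7)
    th=(g[b].min()+g[b].max())/2; k=b&(g<th); print("boss px",u[k].mean(),v[k].mean(),k.sum(),ray_z(n,(u[k].mean(),v[k].mean()),.086), np.median(X[k],0))
    hb=X[m&(z>.09)&(z<.125)]; print("high",len(hb),hb.mean(0))
```

```text
top floor z 0.000343009051970372 253.55367963659535 186.71656711705842
plate 2382 [ 0.54254415 -0.01078232  0.07365513] ((545.8450317382812, -10.310684204101562), (181.0937042236328, 180.1380157470703), 27.430940628051758)
boss px 254.19565217391303 181.81159420289856 138 [ 0.54328095 -0.0100916   0.086     ] [ 0.54294111 -0.00968471  0.08521491]
high 581 [ 0.54433555 -0.00968604  0.10333255]
side floor z -0.0003670405523904004 255.76418413437744 193.04764253254373
plate 1208 [ 0.54515043 -0.03052599  0.07301199] ((544.3993530273438, -17.917724609375), (184.10406494140625, 184.96986389160156), 27.818265914916992)
boss px 264.1326530612245 205.37755102040816 98 [ 0.54289528 -0.02736136  0.086     ] [ 0.54276286 -0.02340246  0.08453264]
high 527 [ 0.54170938 -0.02760964  0.10063414]
```

```bash
cat >> h.py <<'E'
C=np.array([.543,-.0105]); YAW=np.radians(27.5)
AX=np.array([[62,62],[-62,62],[-62,-62],[62,-62]])/1000
def pt(nut,turn,lag,z=.083,r=.056):
    "world pusher centre: nut turn (deg), lag (deg) behind the lever"
    a=np.radians(135+90*nut-turn+lag); m=AX[nut]+r*np.array([np.cos(a),np.sin(a)])
    c,s=np.cos(YAW),np.sin(YAW); return np.array([C[0]+c*m[0]-s*m[1],C[1]+s*m[0]+c*m[1],z])
def rows(pts,p0=None):
    o=bot.get_obs(); p0=o["tcp_pos"] if p0 is None else p0
    print(round(o["clock"],2),"from",np.round(p0,4))
    q=[((np.array(p)-p0)@o["tcp_rot"]/.5).round(3).tolist() for p in pts]
    print("["+",".join(f"[{r},0,0]" for r in q)+"]")
def sweep(n):
    s=[pt(n,t,25) for t in np.linspace(-10,176,17)[1:]]
    st=pt(n,-10,25); rows(s[:8],st); rows(s[8:],s[7])
E
python3 - <<'E'
from h import *
a=pt(0,-10,25); up=a.copy(); up[2]=.15; print(a)
rows([up,a]); sweep(0)
E
```

```text
[0.51595811 0.05628356 0.083     ]
1.2 from [0.2429 0.5486 0.2226]
[[[-0.898, -0.679, 0.145],0,0],[[-0.898, -0.679, 0.279],0,0]]
1.2 from [0.516  0.0563 0.083 ]
[[[0.013, 0.018, -0.0],0,0],[[0.022, 0.039, -0.0],0,0],[[0.027, 0.061, -0.0],0,0],[[0.028, 0.084, -0.0],0,0],[[0.023, 0.106, -0.0],0,0],[[0.015, 0.127, -0.0],0,0],[[0.002, 0.146, -0.0],0,0],[[-0.015, 0.162, -0.0],0,0]]
1.2 from [0.5553 0.1273 0.083 ]
[[[-0.019, 0.012, -0.0],0,0],[[-0.04, 0.02, -0.0],0,0],[[-0.063, 0.024, -0.0],0,0],[[-0.085, 0.023, -0.0],0,0],[[-0.107, 0.018, -0.0],0,0],[[-0.128, 0.008, -0.0],0,0],[[-0.146, -0.006, -0.0],0,0],[[-0.161, -0.023, -0.0],0,0]]
```

move_arm --deltas '[[[-0.449, -0.34, 0.07], 0, 0], [[-0.449, -0.34, 0.07], 0, 0], [[-0.449, -0.34, 0.07], 0, 0], [[-0.449, -0.34, 0.07], 0, 0], [[-0.449, -0.34, 0.07], 0, 0], [[-0.449, -0.34, 0.07], 0, 0], [[-0.449, -0.34, 0.07], 0, 0], [[-0.449, -0.34, 0.07], 0, 0]]'

```text
clock: 1.87
tcp_pos: [0.3813, 0.2975, 0.187]
tcp_rot: [[-0.913, 0.409, 0.0], [0.409, 0.913, -0.003], [-0.001, -0.003, -1.0]]
ft_force: [-1.0, -0.5, 0.6]
width: 0.433
finger_force: 0.0
```

move_arm --deltas '[[[-0.449, -0.34, 0.07], 0, 0], [[-0.449, -0.34, 0.07], 0, 0], [[-0.449, -0.34, 0.07], 0, 0], [[-0.449, -0.34, 0.07], 0, 0], [[-0.449, -0.34, 0.07], 0, 0], [[-0.449, -0.34, 0.07], 0, 0], [[-0.449, -0.34, 0.07], 0, 0], [[-0.449, -0.34, 0.07], 0, 0]]'

```text
clock: 2.53
tcp_pos: [0.5196, 0.0515, 0.1525]
tcp_rot: [[-0.913, 0.408, 0.003], [0.408, 0.913, -0.002], [-0.004, -0.001, -1.0]]
ft_force: [0.4, 0.9, 0.5]
width: 0.003
finger_force: 0.0
```

Run:
```python
from h import *
a=pt(0,-10,25); up=a.copy(); up[2]=.13
rows([up,a])
o=bot.get_obs(); print(o["width"],o["ft_force"].round(2) if hasattr(o["ft_force"],"round") else o["ft_force"])
im,_=cams.snapshot("top"); cv2.imwrite("pics/t1.png",cv2.resize(im[115:255,180:330,::-1],None,fx=4,fy=4,interpolation=2))
```

```text
2.53 from [0.5196 0.0515 0.1525]
[[[0.011, 0.006, 0.045],0,0],[[0.011, 0.006, 0.139],0,0]]
0.0029528569170619843 [0.4  0.92 0.53]
```

View pics/t1.png

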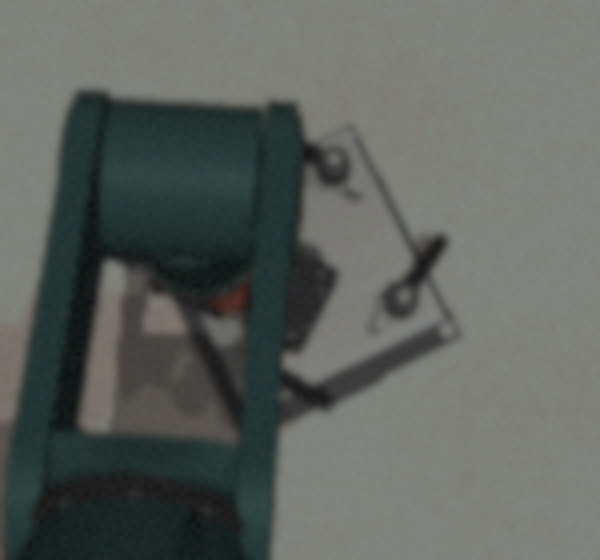

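move_arm --deltas '[[[0, 0, 0.0], 0, 0], [[0, 0, 0.05], 0, 0], [[0, 0, 0.1], 0, 0], [[0, 0, 0.139], 0, 0], [[0, 0, 0.139], 0, 0]]'

```text
clock: 3.0
tcp_pos: [0.5121, 0.0579, 0.0804]
tcp_rot: [[-0.915, 0.403, -0.007], [0.403, 0.915, 0.0], [0.006, -0.002, -1.0]]
ft_force: [-1.1, 0.3, -0.6]
width: 0.008
finger_force: 0.0
```

move_arm --deltas '[[[0.013, 0.018, -0.004], 0, 0], [[0.022, 0.039, -0.004], 0, 0], [[0.027, 0.061, -0.004], 0, 0], [[0.028, 0.084, -0.004], 0, 0], [[0.023, 0.106, -0.004], 0, 0], [[0.015, 0.127, -0.004], 0, 0], [[0.002, 0.146, -0.004], 0, 0], [[-0.015, 0.162, -0.004], 0, 0]]'

```text
clock: 3.67
tcp_pos: [0.5554, 0.1285, 0.085]
tcp_rot: [[-0.915, 0.404, -0.002], [0.404, 0.915, 0.001], [0.002, -0.0, -1.0]]
ft_force: [-2.9, -1.9, 1.0]
width: 0.007
finger_force: 1.4
```

Run:
```python
from h import *
print(pt(0,83,25))
im,_=cams.snapshot("side"); cv2.imwrite("pics/s1.png",cv2.resize(im[130:260,195:345,::-1],None,fx=4,fy=4,interpolation=2))
```

```text
[0.55534498 0.12733935 0.083     ]
```

View pics/s1.png

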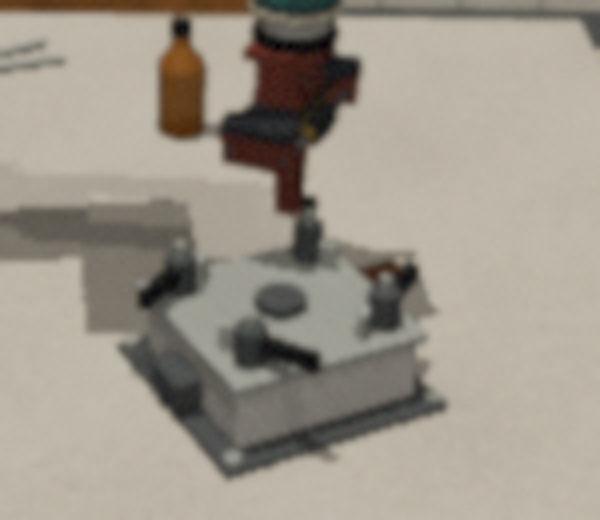

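The side view shows nut0's lever at (310,205), pushed round behind its hub by the closed fingers at (290,205). The other levers have not moved, so I'll continue.

move_arm --deltas '[[[-0.019, 0.012, 0], 0, 0], [[-0.04, 0.02, 0], 0, 0], [[-0.063, 0.024, 0], 0, 0], [[-0.085, 0.023, 0], 0, 0], [[-0.107, 0.018, 0], 0, 0], [[-0.128, 0.008, 0], 0, 0], [[-0.146, -0.006, 0], 0, 0], [[-0.161, -0.023, 0], 0, 0]]'

```text
clock: 4.38
tcp_pos: [0.6269, 0.0831, 0.0856]
tcp_rot: [[-0.914, 0.405, 0.003], [0.405, 0.914, 0.001], [-0.003, 0.002, -1.0]]
ft_force: [-1.0, 3.5, -0.2]
width: 0.005
finger_force: 1.4
```

Run:
```python
from h import *
rows([pt(0,t,25) for t in (180,184,188,192)],pt(0,176,25))
```

```text
4.38 from [0.6242 0.0843 0.083 ]
[[[-0.004, -0.007, -0.0],0,0],[[-0.008, -0.013, -0.0],0,0],[[-0.011, -0.02, -0.0],0,0],[[-0.014, -0.028, -0.0],0,0]]
```

move_arm --deltas '[[[-0.004, -0.007, 0], 0, 0], [[-0.008, -0.013, 0], 0, 0], [[-0.008, -0.013, 0], 0, 0]]'

```text
clock: 4.63
tcp_pos: [0.6266, 0.075, 0.0857]
tcp_rot: [[-0.914, 0.406, 0.002], [0.406, 0.914, -0.001], [-0.002, 0.0, -1.0]]
ft_force: [0.1, -0.6, 0.3]
width: 0.006
finger_force: 0.1
```

move_arm --deltas '[[[-0.002, -0.003, 0], 0, 0], [[-0.003, -0.007, 0], 0, 0], [[-0.003, -0.007, 0], 0, 0]]'

```text
clock: 4.88
tcp_pos: [0.6259, 0.0724, 0.0856]
tcp_rot: [[-0.915, 0.405, 0.001], [0.405, 0.915, -0.0], [-0.001, 0.0, -1.0]]
ft_force: [1.0, 1.5, -0.1]
width: 0.006
finger_force: 0.9
```

move_arm --deltas '[[[-0.002, -0.004, 0], 0, 0], [[-0.004, -0.008, 0], 0, 0], [[-0.004, -0.008, 0], 0, 0]]'

```text
clock: 5.13
tcp_pos: [0.6256, 0.0696, 0.0855]
tcp_rot: [[-0.914, 0.405, 0.0], [0.405, 0.914, 0.003], [0.001, 0.003, -1.0]]
ft_force: [0.6, 8.5, 2.3]
width: 0.003
finger_force: 3.8
```

move_arm --deltas '[[[-0.001, -0.004, 0], 0, 0], [[-0.002, -0.008, 0], 0, 0], [[-0.002, -0.008, 0], 0, 0]]'

```text
clock: 5.38
tcp_pos: [0.6256, 0.0691, 0.0856]
tcp_rot: [[-0.914, 0.406, 0.002], [0.406, 0.914, 0.008], [0.002, 0.008, -1.0]]
ft_force: [2.6, 19.8, 1.8]
width: 0.008
finger_force: 9.9
```

```bash
cat >> h.py <<'E'
def go(nut,p0):
    p0=np.array(p0); b=p0.copy(); b=pt((nut+2)%4 if 0 else nut,-10,25,z=.14); rows([b],p0)
def sweep2(n):
    s=[pt(n,t,25,z=.085) for t in np.r_[np.linspace(-10,180,15)[1:],187,193]]
    rows(s[:8],pt(n,-10,25,z=.085)); rows(s[8:],s[7]); rows([pt(n,t,25,z=.085) for t in(195,197,199,201)],s[-1])
E
python3 - <<'E'
from h import *
rows([pt(2,-10,25,z=.145),pt(2,-10,25,z=.085)],np.array([.6247,.0644,.085])); sweep2(2)
E
```

```text
5.38 from [0.6247 0.0644 0.085 ]
[[[-0.015, -0.302, -0.123],0,0],[[-0.015, -0.303, -0.003],0,0]]
5.38 from [ 0.57   -0.0773  0.085 ]
[[[-0.015, -0.022, -0.0],0,0],[[-0.025, -0.046, -0.0],0,0],[[-0.028, -0.073, -0.001],0,0],[[-0.025, -0.099, -0.001],0,0],[[-0.016, -0.124, -0.001],0,0],[[-0.002, -0.146, -0.001],0,0],[[0.017, -0.164, -0.001],0,0],[[0.04, -0.177, -0.001],0,0]]
5.38 from [ 0.5156 -0.1501  0.085 ]
[[[0.025, -0.007, -0.0],0,0],[[0.052, -0.009, 0.0],0,0],[[0.078, -0.003, 0.0],0,0],[[0.102, 0.008, 0.0],0,0],[[0.123, 0.024, 0.0],0,0],[[0.139, 0.045, 0.001],0,0],[[0.146, 0.057, 0.001],0,0],[[0.15, 0.068, 0.001],0,0]]
5.38 from [ 0.4609 -0.0888  0.085 ]
[[[0.001, 0.004, 0.0],0,0],[[0.002, 0.007, 0.0],0,0],[[0.003, 0.011, 0.0],0,0],[[0.004, 0.015, 0.0],0,0]]
```

move_arm --deltas '[[[0.004, 0.03, 0], 0, 0], [[0.004, 0.03, -0.06], 0, 0], [[0.004, 0.03, -0.12], 0, 0], [[0.004, 0.03, -0.12], 0, 0]]'

```text
clock: 5.72
tcp_pos: [0.632, 0.0785, 0.1501]
tcp_rot: [[-0.915, 0.404, 0.007], [0.404, 0.915, -0.001], [-0.007, 0.002, -1.0]]
ft_force: [1.5, -1.2, 0.3]
width: 0.003
finger_force: 0.0
```

move_arm --deltas '[[[-0.005, -0.08, 0], 0, 0], [[-0.01, -0.16, 0], 0, 0], [[-0.014, -0.24, 0], 0, 0], [[-0.019, -0.332, 0], 0, 0], [[-0.019, -0.332, 0], 0, 0], [[-0.019, -0.332, 0.05], 0, 0], [[-0.019, -0.332, 0.1], 0, 0], [[-0.019, -0.332, 0.118], 0, 0]]'

```text
clock: 6.38
tcp_pos: [0.568, -0.077, 0.0832]
tcp_rot: [[-0.914, 0.406, -0.005], [0.406, 0.914, 0.001], [0.005, -0.001, -1.0]]
ft_force: [-0.4, -0.1, -1.1]
width: 0.004
finger_force: 0.0
```

move_arm --deltas '[[[-0.015, -0.022, 0], 0, 0], [[-0.025, -0.046, 0], 0, 0], [[-0.028, -0.073, 0], 0, 0], [[-0.025, -0.099, 0], 0, 0], [[-0.016, -0.124, 0], 0, 0], [[-0.002, -0.146, 0], 0, 0], [[0.017, -0.164, 0], 0, 0], [[0.04, -0.177, 0], 0, 0]]'

```text
clock: 7.05
tcp_pos: [0.5182, -0.1523, 0.0877]
tcp_rot: [[-0.914, 0.406, 0.005], [0.406, 0.914, -0.002], [-0.006, 0.0, -1.0]]
ft_force: [4.3, 0.6, -0.2]
width: 0.005
finger_force: 1.8
```

move_arm --deltas '[[[0.025, -0.007, 0], 0, 0], [[0.052, -0.009, 0], 0, 0], [[0.078, -0.003, 0], 0, 0], [[0.102, 0.008, 0], 0, 0], [[0.123, 0.024, 0], 0, 0], [[0.139, 0.045, 0], 0, 0], [[0.143, 0.052, 0], 0, 0], [[0.146, 0.057, 0], 0, 0]]'

```text
clock: 7.72
tcp_pos: [0.4602, -0.095, 0.0864]
tcp_rot: [[-0.916, 0.402, -0.002], [0.402, 0.916, -0.003], [0.0, -0.004, -1.0]]
ft_force: [-5.2, -18.1, 2.3]
width: 0.004
finger_force: 9.3
```

move_arm --deltas '[[[0, 0.003, 0], 0, 0], [[0, 0.003, 0], 0, 0], [[0, 0.003, 0], 0, 0]]'

```text
clock: 7.97
tcp_pos: [0.4602, -0.0951, 0.0863]
tcp_rot: [[-0.916, 0.401, -0.004], [0.401, 0.916, -0.004], [0.002, -0.006, -1.0]]
ft_force: [-7.3, -15.4, 5.0]
width: 0.008
finger_force: 8.4
```

Run:
```python
from h import *
p=pt(2,187,25,z=.085); R=bot.get_obs()["tcp_rot"]; p=p+R@np.array([0,.0015,0]); p=p+R@np.array([-.002,-.015,-.06])
rows([pt(1,-10,25,z=.145),pt(1,-10,25,z=.085)],p); sweep2(1)
```

```text
7.97 from [ 0.4573 -0.1075  0.1451]
[[[0.021, 0.143, -0.001],0,0],[[0.021, 0.144, 0.119],0,0]]
7.97 from [ 0.4762 -0.0375  0.085 ]
[[[0.022, -0.015, 0.0],0,0],[[0.047, -0.024, 0.0],0,0],[[0.073, -0.028, 0.0],0,0],[[0.099, -0.025, 0.0],0,0],[[0.124, -0.016, 0.0],0,0],[[0.146, -0.001, 0.0],0,0],[[0.164, 0.018, 0.0],0,0],[[0.177, 0.041, 0.0],0,0]]
7.97 from [0.4034 0.0169 0.085 ]
[[[0.007, 0.025, -0.0],0,0],[[0.008, 0.052, -0.0],0,0],[[0.003, 0.078, -0.0],0,0],[[-0.008, 0.102, -0.001],0,0],[[-0.025, 0.123, -0.001],0,0],[[-0.045, 0.139, -0.001],0,0],[[-0.058, 0.145, -0.001],0,0],[[-0.068, 0.149, -0.001],0,0]]
7.97 from [0.4647 0.0716 0.085 ]
[[[-0.004, 0.001, -0.0],0,0],[[-0.008, 0.002, -0.0],0,0],[[-0.011, 0.003, -0.0],0,0],[[-0.015, 0.004, -0.0],0,0]]
```

move_arm --deltas '[[[-0.004, -0.03, 0], 0, 0], [[-0.004, -0.03, -0.06], 0, 0], [[-0.004, -0.03, -0.12], 0, 0], [[-0.004, -0.03, -0.12], 0, 0], [[0.007, 0.04, -0.12], 0, 0], [[0.017, 0.113, -0.12], 0, 0], [[0.017, 0.113, -0.12], 0, 0], [[0.017, 0.113, -0.12], 0, 0]]'

```text
clock: 8.63
tcp_pos: [0.4765, -0.0359, 0.1456]
tcp_rot: [[-0.916, 0.401, -0.002], [0.401, 0.916, 0.001], [0.002, -0.0, -1.0]]
ft_force: [0.1, 0.5, -0.9]
width: 0.007
finger_force: 0.0
```

Run:
```python
from h import *
a,_=cams.snapshot("side"); b,_=cams.snapshot("top")
f=lambda im,y,x:cv2.resize(im[y:y+130,x:x+130,::-1],None,fx=3,fy=3,interpolation=2)
cv2.imwrite("pics/m1.png",np.hstack([f(a,130,205),f(b,120,190)]))
```

```text
(no output)
```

View pics/m1.png

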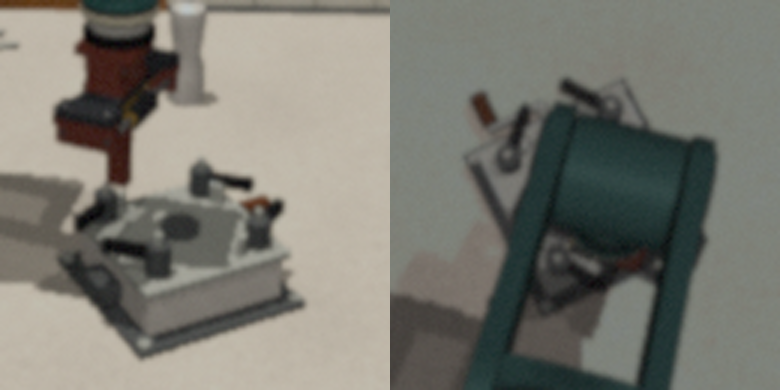

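nut0 (side view, 230,182) and nut2 (side view, 125,245) now point the opposite way, at their stops. nut1 and nut3 have not moved. nut1 is next.

move_arm --deltas '[[[0, 0, 0.06], 0, 0], [[0, 0, 0.1], 0, 0], [[0, 0, 0.12], 0, 0], [[0, 0, 0.12], 0, 0]]'

```text
clock: 9.07
tcp_pos: [0.4745, -0.0385, 0.0838]
tcp_rot: [[-0.914, 0.406, -0.005], [0.406, 0.914, 0.001], [0.005, -0.001, -1.0]]
ft_force: [-1.2, 0.6, -0.4]
width: 0.004
finger_force: 0.0
```

move_arm --deltas '[[[0.022, -0.015, 0], 0, 0], [[0.047, -0.024, 0], 0, 0], [[0.073, -0.028, 0], 0, 0], [[0.099, -0.025, 0], 0, 0], [[0.124, -0.016, 0], 0, 0], [[0.146, -0.001, 0], 0, 0], [[0.164, 0.018, 0], 0, 0], [[0.177, 0.041, 0], 0, 0]]'

```text
clock: 9.73
tcp_pos: [0.4042, 0.016, 0.0868]
tcp_rot: [[-0.914, 0.406, 0.001], [0.406, 0.914, -0.001], [-0.001, -0.001, -1.0]]
ft_force: [-0.0, -4.9, -0.6]
width: 0.007
finger_force: 1.8
```

move_arm --deltas '[[[0.007, 0.025, 0], 0, 0], [[0.008, 0.052, 0], 0, 0], [[0.003, 0.078, 0], 0, 0], [[-0.008, 0.102, 0], 0, 0], [[-0.025, 0.123, 0], 0, 0], [[-0.045, 0.139, 0], 0, 0], [[-0.052, 0.142, 0], 0, 0], [[-0.058, 0.145, 0], 0, 0]]'

```text
clock: 10.4
tcp_pos: [0.4597, 0.0713, 0.086]
tcp_rot: [[-0.914, 0.405, -0.002], [0.405, 0.914, 0.0], [0.002, -0.001, -1.0]]
ft_force: [-2.3, 0.6, 0.2]
width: 0.004
finger_force: 1.3
```

move_arm --deltas '[[[-0.005, 0.002, 0], 0, 0], [[-0.01, 0.004, 0], 0, 0], [[-0.01, 0.004, 0], 0, 0]]'

```text
clock: 10.65
tcp_pos: [0.4606, 0.0714, 0.0855]
tcp_rot: [[-0.914, 0.406, -0.009], [0.406, 0.914, 0.001], [0.009, -0.003, -1.0]]
ft_force: [-9.5, 3.9, 3.4]
width: 0.006
finger_force: 5.2
```

move_arm --deltas '[[[-0.004, 0.0015, 0], 0, 0], [[-0.008, 0.003, 0], 0, 0], [[-0.008, 0.003, 0], 0, 0]]'

```text
clock: 10.9
tcp_pos: [0.461, 0.0714, 0.0851]
tcp_rot: [[-0.914, 0.406, -0.016], [0.406, 0.914, 0.001], [0.015, -0.005, -1.0]]
ft_force: [-18.0, 4.2, 14.0]
width: 0.001
finger_force: 9.0
```

Run:
```python
from h import *
R=bot.get_obs()["tcp_rot"]; p=pt(1,187,25,z=.085)+R@np.array([-.009,.0035,0]); p=p+R@np.array([.015,0,-.06])
rows([pt(3,-10,25,z=.145),pt(3,-10,25,z=.085)],p); sweep2(3)
```

```text
10.9 from [0.4558 0.0774 0.1451]
[[[-0.331, 0.014, -0.005],0,0],[[-0.333, 0.014, 0.115],0,0]]
10.9 from [0.6098 0.0165 0.085 ]
[[[-0.022, 0.015, -0.0],0,0],[[-0.046, 0.025, -0.001],0,0],[[-0.073, 0.028, -0.001],0,0],[[-0.099, 0.025, -0.002],0,0],[[-0.124, 0.016, -0.002],0,0],[[-0.146, 0.002, -0.002],0,0],[[-0.164, -0.017, -0.002],0,0],[[-0.177, -0.04, -0.002],0,0]]
10.9 from [ 0.6826 -0.0379  0.085 ]
[[[-0.007, -0.025, 0.0],0,0],[[-0.008, -0.052, 0.0],0,0],[[-0.003, -0.078, 0.0],0,0],[[0.008, -0.102, 0.001],0,0],[[0.024, -0.123, 0.001],0,0],[[0.045, -0.139, 0.001],0,0],[[0.057, -0.145, 0.002],0,0],[[0.068, -0.15, 0.002],0,0]]
10.9 from [ 0.6213 -0.0926  0.085 ]
[[[0.004, -0.001, 0.0],0,0],[[0.007, -0.002, 0.0],0,0],[[0.011, -0.003, 0.0],0,0],[[0.015, -0.004, 0.0],0,0]]
```

move_arm --deltas '[[[0.03, 0, 0], 0, 0], [[0.03, 0, -0.06], 0, 0], [[0.03, 0, -0.12], 0, 0], [[0.03, 0, -0.12], 0, 0], [[-0.05, 0.004, -0.12], 0, 0], [[-0.13, 0.007, -0.12], 0, 0], [[-0.21, 0.01, -0.12], 0, 0], [[-0.302, 0.014, -0.12], 0, 0]]'

```text
clock: 11.57
tcp_pos: [0.6084, 0.0165, 0.1464]
tcp_rot: [[-0.914, 0.405, 0.001], [0.405, 0.914, -0.0], [-0.001, 0.0, -1.0]]
ft_force: [1.0, 0.1, 1.0]
width: 0.003
finger_force: 0.0
```

move_arm --deltas '[[[0, 0, 0], 0, 0], [[0, 0, 0.06], 0, 0], [[0, 0, 0.1], 0, 0], [[0, 0, 0.12], 0, 0], [[0, 0, 0.12], 0, 0]]'

```text
clock: 11.98
tcp_pos: [0.6047, 0.0175, 0.0836]
tcp_rot: [[-0.914, 0.405, -0.004], [0.405, 0.914, 0.0], [0.004, -0.002, -1.0]]
ft_force: [-0.4, -0.1, 0.6]
width: 0.007
finger_force: 0.0
```

move_arm --deltas '[[[-0.022, 0.015, 0], 0, 0], [[-0.046, 0.025, 0], 0, 0], [[-0.073, 0.028, 0], 0, 0], [[-0.099, 0.025, 0], 0, 0], [[-0.124, 0.016, 0], 0, 0], [[-0.146, 0.002, 0], 0, 0], [[-0.164, -0.017, 0], 0, 0], [[-0.177, -0.04, 0], 0, 0]]'

```text
clock: 12.65
tcp_pos: [0.6805, -0.0366, 0.0869]
tcp_rot: [[-0.915, 0.404, 0.002], [0.404, 0.915, 0.001], [-0.001, 0.001, -1.0]]
ft_force: [-0.6, 3.2, -0.3]
width: 0.01
finger_force: 1.7
```

move_arm --deltas '[[[-0.007, -0.025, 0], 0, 0], [[-0.008, -0.052, 0], 0, 0], [[-0.003, -0.078, 0], 0, 0], [[0.008, -0.102, 0], 0, 0], [[0.024, -0.123, 0], 0, 0], [[0.045, -0.139, 0], 0, 0], [[0.051, -0.142, 0], 0, 0], [[0.057, -0.145, 0], 0, 0]]'

```text
clock: 13.32
tcp_pos: [0.6299, -0.0939, 0.0882]
tcp_rot: [[-0.914, 0.406, 0.013], [0.406, 0.914, -0.003], [-0.013, 0.002, -1.0]]
ft_force: [15.9, 0.9, -7.7]
width: 0.009
finger_force: 7.2
```

move_arm --deltas '[[[0.005, -0.001, 0], 0, 0], [[0.01, -0.003, 0], 0, 0], [[0.01, -0.003, 0], 0, 0]]'

```text
clock: 13.57
tcp_pos: [0.6294, -0.094, 0.0888]
tcp_rot: [[-0.914, 0.406, 0.021], [0.406, 0.914, -0.005], [-0.021, 0.004, -1.0]]
ft_force: [20.1, -2.2, -12.1]
width: 0.002
finger_force: 9.5
```

move_arm --deltas '[[[-0.03, 0, 0], 0, 0], [[-0.03, 0, -0.06], 0, 0], [[-0.03, 0, -0.13], 0, 0], [[-0.03, 0, -0.2], 0, 0], [[0.02, 0.06, -0.25], 0, 0], [[0.06, 0.13, -0.25], 0, 0], [[0.1, 0.2, -0.25], 0, 0], [[0.14, 0.27, -0.25], 0, 0]]'

```text
clock: 14.23
tcp_pos: [0.6102, 0.061, 0.2129]
tcp_rot: [[-0.914, 0.407, 0.004], [0.407, 0.914, -0.001], [-0.004, 0.0, -1.0]]
ft_force: [1.0, -0.7, -1.1]
width: 0.004
finger_force: 0.0
```

move_arm --deltas '[[[0.25, 0.5, 0], 0, 0], [[0.25, 0.5, 0], 0, 0], [[0.25, 0.5, 0], 0, 0], [[0.25, 0.5, 0], 0, 0], [[0.25, 0.5, 0], 0, 0], [[0.25, 0.5, 0], 0, 0], [[0.25, 0.5, 0], 0, 0], [[0.25, 0.5, 0], 0, 0]]'

```text
clock: 14.9
tcp_pos: [0.5965, 0.3455, 0.2115]
tcp_rot: [[-0.916, 0.401, 0.002], [0.401, 0.916, 0.002], [-0.001, 0.003, -1.0]]
ft_force: [-0.6, 0.3, 0.5]
width: 0.005
finger_force: 0.0
```

Run:
```python
from h import *
a,_=cams.snapshot("side"); b,d=cams.snapshot("top")
f=lambda im,y,x:cv2.resize(im[y:y+130,x:x+130,::-1],None,fx=3,fy=3,interpolation=2)
cv2.imwrite("pics/end.png",np.hstack([f(a,130,205),f(b,120,190)]))
fl,cx,cy,R,t=K("top"); v,u=np.mgrid[0:384,0:512]; X=(np.stack([(u-cx)/fl*d,(v-cy)/fl*d,d],-1)-t)@R
m=(abs(u-254)<45)&(abs(v-182)<45)&(X[...,2]>.06)&(X[...,2]<.08); P=X[m]; A=np.c_[P[:,:2]-C,np.ones(len(P))]; print(np.median(P,0),np.linalg.lstsq(A,P[:,2],rcond=None)[0], bot.get_obs()["ft_force"])
```

```text
[ 0.54360926 -0.01068786  0.0687795 ] [-0.00102277  0.00064969  0.0689341 ] [ 0.61926862 -0.75757325  0.42964393]
```

View pics/end.png

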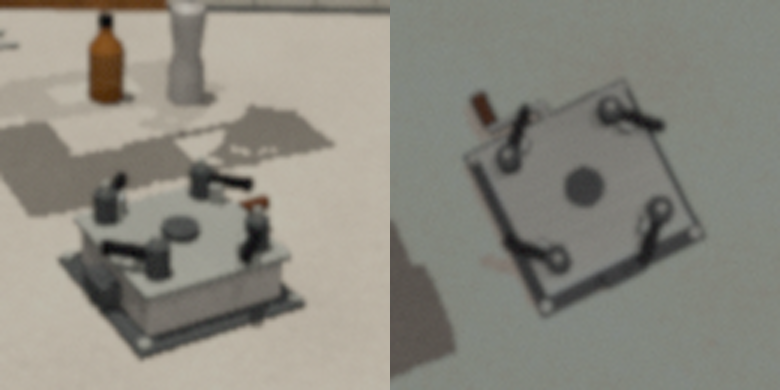

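```bash
python3 -c "
from workcell import bot
print(bot.sign_off())"
```

```text
the job is handed in; nothing more can be done
None
```

I tightened all four lever nuts to their stops in the order nut0, nut2, nut1, nut3. The last top-camera measurement shows the cover plate flat and about 5 mm lower than at the start. The bystanders were not touched, and I handed the job in at about 15 s.

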